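Close the fume filter hatch and hold it on its seal

ROBOT

A 6-joint arm with a two-finger parallel gripper is mounted at the origin on the work surface. World frame = base frame: x ahead of the robot, y to its left, z up, the work surface at z = 0. Lengths are in mm, angles in rad, forces in N, time in s.
With the tool pointing down it reaches from about 350 to 775 mm from the base axis. Payload 7.3 kg.
Tool frame: the origin (TCP) lies on the centre line of the jaws, within the pads' length; the fingertips stand 17 mm ahead of it and the grasp point (between the pads) lies 2 mm behind it; z points along the fingers, y is the line along which they close (so a half turn about z gives the same grasp; the last joint's range is limited). The gripper opens to 92 mm and grips with 3 to 60 N. Pads are 19 mm wide; open, the fingers measure 130 mm over their backs; the gripper's body (75 mm by 190 mm) begins 47 mm behind the grasp point.
Start: joints at [0.957, 0.342, 1.524, -0, 1.275, -0.146], TCP at [236.723, 468.621, 243.741] pointing down, gripper open.
Joint ranges: [-2.53, 2.53], [-0.77, 2.02], [0.04, 2.7], [-1, 4.14], [0.28, 2.66], [-3.11, 3.11]. Speed limits (rad/s): [2.57, 2.57, 3.14, 3.14, 3.14, 3.14].

INTERFACE

Orientations are given as [roll, pitch, yaw] about the fixed x, y, z axes, in that order (R = Rz(yaw) Ry(pitch) Rx(roll)).
In Python, from plant import bot gives the robot as it stands. The module is installed in compiled form; this text tells all that it offers.
- The arm moves only by the shell command python3 -m pendant 'ROWS'. ROWS is JSON, a list of rows, each a list of 3 entries, a list of its own where there are three numbers: the shift along the world's x, y, z as a fraction of full scale, then the turn, a rotation vector about the world's x, y, z as a fraction of full scale, then the opening, from -1 (shut) to 1 (fully open), so that 0 is half open. In form: [[[tx, ty, tz], [rx, ry, rz], claw], ...]. A call has exactly 10 rows; each row shifts and turns the commanded pose from where the row before left it; what a row does not reach is not made up. Full scale, the value 1, is 30 mm for a shift and 0.12 rad for a turn. A row lasts 1/12 s, in which the tool goes at most 41.7 mm and 7.16 degrees, less where a joint would pass 70% of its speed; a pose out of reach is approached as far as the arm can. A call with a number of a shift or a turn outside -1 to 1 is refused whole. A call with a gripper value outside its range is refused whole. The fingers move at their own pace and stop on an object; the grip force is fixed at half the most. Time passes only in rows, so rows that do not move let the fingers close, or fill a call up. It gives the time, the measured TCP pose, the force, the opening and the grip force at its end, in the units of the state.
- bot.get_obs(): the state, without advancing time (a new reading comes with each control period).
- bot.capture(name): name is "scene" or "top" or "wrist"; returns the picture (480x640x3 uint8, blue, green, red); there is no depth.
- bot.camera_params(name): a dict with "fovy" (degrees; the focal length in pixels is half the picture's height over the tangent of half this angle, whatever the lens; pixels are square), "cx", "cy" (the principal point, pixels), "camera_from_world" (4x4, takes a point from world to camera coordinates). Camera axes: x right, y down, z forward; pixel columns grow to the right and rows downward; lengths in mm; the calibration is good to about 2 mm. A picture is of the moment at which its call begins: read the wrist's pose just before it. camera_params takes no time and is no camera call; for the wrist camera it gives the pose at the moment of the call.
- bot.close_job(): hands the job in; it is judged then, once.
The state is a dict: "time": time; "joint_positions": joint angles; "dq": joint speeds; "tau": joint torques, N m; "tool_pos": TCP position; "tcp_rot": TCP orientation; "contact_force": force on the tool from outside, world axes, zero at the start; "moment": the same for the moment, N m; "grip_width": finger opening in mm; "finger_force": force on a finger pad.
Only numpy, scipy, OpenCV 4.12 (cv2) and the standard library are available. Lean on these libraries where they do the work, as an engineer would, in place of code of your own. Each camera call takes 0.05 s, during which the arm holds its last target. There are 200 camera calls.

TASK

Swing the filter unit's open hatch shut until it rests on its spring plunger, then turn the red quarter-turn fastener until its slot lines up with the yellow marks on the hatch, and after that press the hatch flush against the frame. Finish while still holding it pressed flush (it springs up when let go), and leave the other things on the bench where they are.

Things in the scene. Friction and masses are not known exactly. Their poses are not given: they have to be found in the camera images.
- unit: dark grey bench fume filter unit, fixed to the bench, 280 (its x) x 300 (its y) x 110 mm tall; origin under its centre; its -x side (louvres) faces roughly to the robot, z up. The hatch covers an opening in its top; the top deck beside the hatch is at 110 mm.
- hatch_hinge (a point): middle of the hatch's hinge line, 110 mm above the bench, on the deck at unit x = +80 mm, y = 0; the line runs along unit y. Axes as the unit's.
- hatch (a joint): opening angle of the hatch about its hinge (rad): 0 flush on the frame, positive lifts the free edge (towards unit -x); up to 1.25. Aluminium panel 165 mm wide, 6 mm thick, underside level with the hinge line, from 5 to 175 mm from the hinge. Hinge friction keeps it where left (3 to 5 N at the free edge moves it). If the fastener is out of line, a cross bar stops it at about 0.035.
- plunger_top (a point): top of the brass spring plunger, 10 mm across, in the opening 135 mm from the hinge at unit y = +60 mm. The closed hatch rests on it, proud, at about 0.045 rad; it pushes with 8 N, rising to 11 N when the hatch is flush. Pushing the hatch flush takes about 11 N at the press pad; let go, it springs back.
- press_pad (a point): centre of the top of the round black rubber press pad on the hatch, 26 mm across, 2 mm high, 150 mm from the hinge and on the middle line, 8 mm above the hatch's underside plane; axes of the hatch (at joint 0 the unit's), z out of its outer face.
- wing (a point): centre, half-way up, of the fastener's red wing grip, 36 mm long (its x) x 12 mm wide (its y) x 26 mm high, on a round foot 28 mm across; a white slot line runs along its top in x. It sits 100 mm from the hinge on the middle line of the hatch; the centre is 17 mm above the hatch's outer face, the top 30 mm above it. z along the fastener's axis, out of the hatch.
- fastener (a joint): angle of the fastener (rad), counter-clockwise positive seen from above: 0 when its slot (wing x) lines up with the two yellow marks on the hatch (hatch x). Starts 0.75 to 1.4, so turn it clockwise. Its stops lie at -0.6 and 1.6: it does not stop by itself when in line; friction (0.06 N m) keeps it where left. Within about 0.1 rad the cross bar enters its slot.
- flux: amber flux bottle, 40 mm across, 110 mm tall, red cap; origin under its centre. A bystander.
- tin: round brass tip-cleaner tin with a pale lid, 64 mm across, 35 mm tall; origin under its centre. A bystander.
- spool: steel-coloured solder spool, 60 mm across, 40 mm tall; origin under its centre. A bystander.
- driver: screwdriver with blue handle, 170 mm long, lying on the bench. A bystander.
- dish: small steel screw dish, 52 mm across, 16 mm tall, standing on the deck of the filter unit beside the hatch; origin under its centre. A bystander.
- vise: blue board holder, 90 x 70 mm foot, 70 mm tall, with a green circuit board; origin under its centre. A bystander.
- cup: black tool cup, 72 mm across, 85 mm tall, with tools standing up to 140 mm; origin under its centre. A bystander.

How it is judged (in metres and radians):
On the way, in this order (a step that is already met when the one before it is completed fails the run):
1. the hatch is swung down onto its plunger, the fastener still out of line (value of joint hatch below 0.065 rad), for 0.1 s.
2. the fastener is turned until its slot lines up with the marks, the hatch not yet flush (value of joint fastener between -0.12 and 0.12 rad), for 0.1 s.
3. the hatch is pressed flush with the fastener lined up (all of step 2 and value of joint hatch below 0.012 rad), for 0.2 s.
At the end, for the whole second after the job is handed in: The hatch is within 0.012 rad of flush (2 mm at its free edge) with the fastener within 0.12 rad of the marks, and the robot itself is pressing on it with more than 3 N, through the last second (all of step 3 and contact force between any of the fingers, the arm and unit above 3 N); the arm keeps its last pose, push and grip.
It fails at once if a bystander is moved more than 25 mm (distance of any of flux, tin, spool, driver, dish, vise, cup from where it was at the start of the episode above 0.025 m).
It also fails if it takes over 64 s, if anything falls off the work surface, if the arm or the gripper's body presses on something with over 40 N, if the wrist force passes 120 N, or if a joint passes its speed limit or range.

## Working session

There is one attempt and no reset: what is moved stays moved. The work goes in short steps, Python scripts to look and compute and a shell command to move; the robot and the scene stay as the last step left them, time stands still between calls to the robot, and variables do not carry over. Pictures are saved under pics/ and viewed, at most 10 in all, crops included, and the job is handed in when it is done.

```bash
mkdir -p pics; python3 - <<'E'
from plant import bot
import cv2
for n in("scene","top"):
    cv2.imwrite(f"pics/{n}0.png",bot.capture(n)); p=bot.camera_params(n); print(p["fovy"],p["cx"],p["cy"],p["camera_from_world"].round(3).tolist() if hasattr(p["camera_from_world"],'round') else p)
o=bot.get_obs();print(o)
E
```

```text
56.129016708574596 322.8845851386064 236.810730153167 [[-0.828, 0.56, 0.014, 492.003], [0.344, 0.529, -0.775, -110.185], [-0.442, -0.637, -0.631, 1478.439], [0.0, 0.0, 0.0, 1.0]]
56.80069422010583 313.3623196152908 231.97964251681825 [[0.02, -1.0, 0.0, -14.485], [-0.989, -0.02, -0.146, 560.479], [0.146, 0.003, -0.989, 1027.859], [0.0, 0.0, 0.0, 1.0]]
{'time': 0.1, 'joint_positions': array([ 9.57034130e-01,  3.42648822e-01,  1.52485689e+00, -2.79357115e-05,
        1.27540607e+00, -1.45999195e-01]), 'dq': array([-0.0004342 , -0.00198065, -0.00090913,  0.00094853,  0.00109298,
       -0.00075346]), 'tau': array([ 8.08079312e-04, -4.32002378e+01, -2.44694924e+01,  7.17462623e-02,
        5.26014017e-02, -1.84325148e-05]), 'tool_pos': array([236.52179448, 468.35109093, 243.13918601]), 'tcp_rot': array([-3.14028367e+00, -1.65477171e-04,  2.67383769e+00]), 'contact_force': array([ 1.66162477, -0.72703051,  0.29332936]), 'moment': array([0.01415403, 0.03111597, 0.03876342]), 'finger_force': 0.0, 'grip_width': 91.81509555809579}
```

View pics/scene0.png

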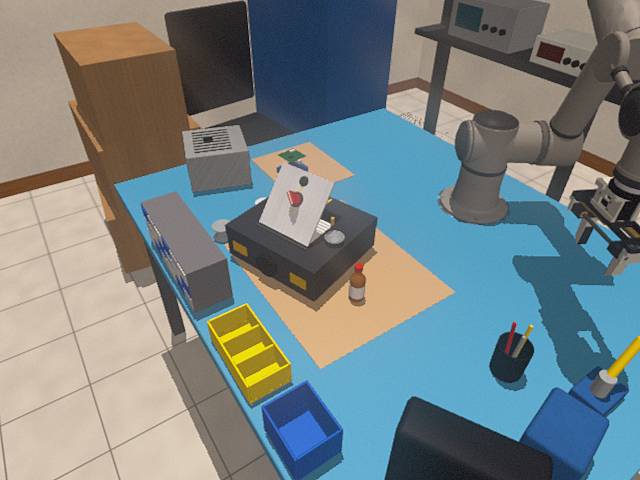

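View pics/top0.png

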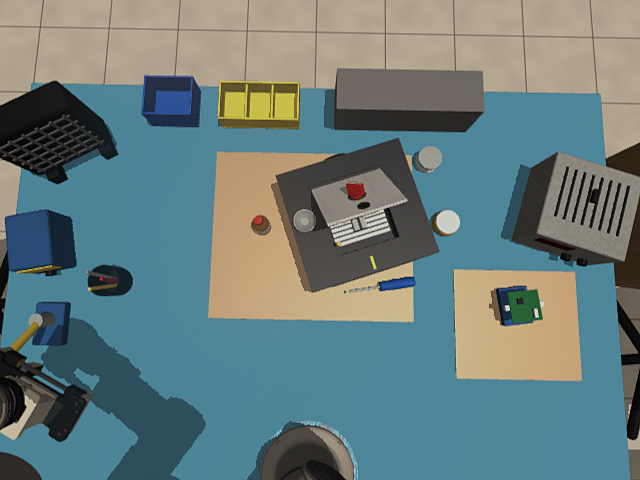

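Scene shows the unit at the middle of the bench with the hatch open (~1 rad), the dish on the deck at +y. Top view: deck corners near (276,177), (400,139), (439,250), (312,291), red wing at (355,190), driver just in front at (380,286). Now a closer crop to fit pose and angles.

```bash
cat > h.py <<'E'
import numpy as np, cv2
from plant import bot
from scipy.spatial.transform import Rotation as R
def cam(n):
    p=bot.camera_params(n); return 240/np.tan(np.radians(p["fovy"])/2),p["cx"],p["cy"],np.array(p["camera_from_world"])
def proj(c,P):
    f,cx,cy,T=c; q=np.atleast_2d(P)@T[:3,:3].T+T[:3,3]; return np.c_[f*q[:,0]/q[:,2]+cx,f*q[:,1]/q[:,2]+cy]
def unproj(c,uv,z):
    f,cx,cy,T=c; o=-T[:3,:3].T@T[:3,3]; d=T[:3,:3].T@np.array([(uv[0]-cx)/f,(uv[1]-cy)/f,1]); return o+d*(z-o[2])/d[2]
def U(p,P): # unit -> world ; p=(x,y,yaw)
    P=np.atleast_2d(P); c,s=np.cos(p[2]),np.sin(p[2]); return np.c_[p[0]+c*P[:,0]-s*P[:,1],p[1]+s*P[:,0]+c*P[:,1],P[:,2]]
def H(p,th,P): # hatch frame (origin hinge, x toward +unit x; so hatch body at -x) -> world
    P=np.atleast_2d(P); c,s=np.cos(th),np.sin(th)
    return U(p,np.c_[80+c*P[:,0]+s*P[:,2],P[:,1],110-s*P[:,0]+c*P[:,2]])
E
python3 - <<'E'
from h import *
from scipy.optimize import least_squares
c=cam("top"); uv=np.array([(276,177),(400,139),(439,250),(312,291)])
P=np.array([(140,150,110),(140,-150,110),(-140,-150,110),(-140,150,110)])
r=least_squares(lambda p:(proj(c,U([p[0]*100,p[1]*100,p[2]],P))-uv).ravel(),[6,-.5,.3]); p=r.x*[100,100,1]
print(p,r.fun.round(1))
for th in(.8,.9,1,1.1,1.2):
  pts=H(p,th,[(-175,82,6),(-175,-82,6),(-5,82,6),(-5,-82,6),(-150,0,8),(-100,0,6),(-100,0,36)])
  print(th,proj(c,pts).round().tolist(),proj(cam("scene"),pts).round().tolist())
a=cv2.imread("pics/top0.png")[130:300,260:450]; b=cv2.imread("pics/scene0.png")[150:310,220:390]
cv2.imwrite("pics/c.png",np.hstack([cv2.resize(a,(400,358),interpolation=3),cv2.resize(b,(380,358),interpolation=3)]))
E
```

```text
[ 5.96093104e+02 -1.00995132e+02  3.26018529e-01] [-0.5 -1.9 -1.  -1.6  1.1  1.7  0.2  1.5]
0.8 [[329.0, 231.0], [409.0, 206.0], [312.0, 190.0], [380.0, 168.0], [365.0, 211.0], [358.0, 200.0], [356.0, 188.0]] [[336.0, 184.0], [286.0, 163.0], [307.0, 246.0], [258.0, 221.0], [306.0, 182.0], [298.0, 200.0], [292.0, 197.0]]
0.9 [[328.0, 223.0], [407.0, 198.0], [311.0, 189.0], [380.0, 168.0], [364.0, 205.0], [357.0, 195.0], [354.0, 183.0]] [[333.0, 182.0], [282.0, 161.0], [306.0, 246.0], [258.0, 221.0], [303.0, 181.0], [296.0, 199.0], [289.0, 197.0]]
1 [[325.0, 215.0], [406.0, 190.0], [311.0, 189.0], [380.0, 168.0], [362.0, 198.0], [356.0, 191.0], [353.0, 178.0]] [[330.0, 182.0], [279.0, 160.0], [306.0, 246.0], [258.0, 221.0], [300.0, 180.0], [293.0, 199.0], [287.0, 198.0]]
1.1 [[323.0, 207.0], [404.0, 182.0], [311.0, 189.0], [380.0, 168.0], [360.0, 191.0], [355.0, 186.0], [352.0, 173.0]] [[326.0, 181.0], [274.0, 160.0], [306.0, 247.0], [258.0, 222.0], [296.0, 180.0], [291.0, 199.0], [284.0, 199.0]]
1.2 [[320.0, 198.0], [402.0, 173.0], [311.0, 188.0], [380.0, 167.0], [359.0, 183.0], [354.0, 182.0], [350.0, 168.0]] [[322.0, 182.0], [270.0, 160.0], [306.0, 247.0], [258.0, 222.0], [292.0, 180.0], [289.0, 199.0], [281.0, 201.0]]
```

View pics/c.png

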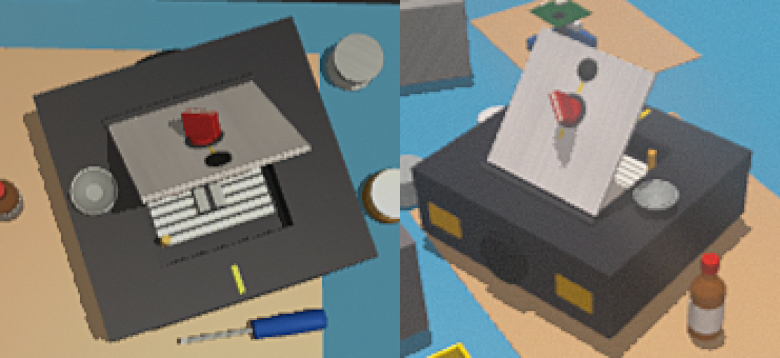

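```bash
python3 - <<'E'
from h import *
p=[596,-101,.326]
prev=np.array([236.5,468.4,243.])
def go(n,t):
    global prev; d=t-prev; prev=t; print(n,t.round(),"d/30:",(d/30).round(2))
go("up",prev+[0,0,87])
for th in(1.0,.9,.8,.7,.6,.5,.4,.3,.2,.1,.045):
    C=H(p,th,(-162,0,6))[0]; u=C+np.array([np.cos(.326),np.sin(.326),0])*9.5+[0,0,17]
    if th==1.0: go("above",u+[0,0,50])
    go(th,u)
E
python3 -m pendant '[[[0,0,1],[0,0,-1],-1],[[0,0,1],[0,0,-1],-1],[[0,0,1],[0,0,-1],-1],[[0.4,-1,0],[0,0,-1],-1],[[0.4,-1,0],[0,0,-1],-1],[[0.4,-1,0],[0,0,-1],-1],[[0.4,-1,0],[0,0,-1],-1],[[0.4,-1,0],[0,0,-1],-1],[[0.4,-1,0],[0,0,-1],-1],[[0.4,-1,0],[0,0,-1],-1]]'
```

```text
up [236. 468. 330.] d/30: [0.  0.  2.9]
above [603. -99. 317.] d/30: [ 12.21 -18.91  -0.45]
1.0 [603. -99. 267.] d/30: [ 0.    0.   -1.67]
0.9 [ 590. -103.  258.] d/30: [-0.43 -0.14 -0.3 ]
0.8 [ 578. -107.  247.] d/30: [-0.4  -0.13 -0.34]
0.7 [ 567. -111.  236.] d/30: [-0.36 -0.12 -0.38]
0.6 [ 557. -114.  223.] d/30: [-0.32 -0.11 -0.42]
0.5 [ 549. -117.  210.] d/30: [-0.28 -0.1  -0.45]
0.4 [ 542. -119.  196.] d/30: [-0.24 -0.08 -0.48]
0.3 [ 536. -121.  181.] d/30: [-0.19 -0.07 -0.5 ]
0.2 [ 532. -123.  165.] d/30: [-0.14 -0.05 -0.52]
0.1 [ 529. -124.  149.] d/30: [-0.1  -0.03 -0.53]
0.045 [ 528. -124.  140.] d/30: [-0.03 -0.01 -0.3 ]
time: 0.93
tool_pos: [320.8, 257.1, 333.5]
tcp_rot: [-3.141, 0.0, 1.468]
contact_force: [1.4, 0.3, 0.1]
grip_width: 29.6
finger_force: 0.0
```

```bash
python3 -m pendant '[[[0.75,-1,0],[0,0,-1],-1],[[0.75,-1,0],[0,0,-1],-1],[[0.75,-1,0],[0,0,-1],-1],[[0.75,-1,0],[0,0,-1],-1],[[0.75,-1,0],[0,0,-1],-1],[[0.75,-1,0],[0,0,-1],-1],[[0.75,-1,0],[0,0,-1],-1],[[0.75,-1,0],[0,0,-1],-1],[[0.75,-1,0],[0,0,-1],-1],[[0.75,-1,0],[0,0,-0.6],-1]]'
python3 -m pendant '[[[0.8,-0.8,0],[0,0,0],-1],[[0.8,-0.8,0],[0,0,0],-1],[[0.3,-0.3,0],[0,0,0],-1],[[0,0,0],[0,0,0],-1],[[0,0,0],[0,0,0],-1],[[0,0,0],[0,0,0],-1],[[0,0,0],[0,0,0],-1],[[0,0,0],[0,0,0],-1],[[0,0,0],[0,0,0],-1],[[0,0,0],[0,0,0],-1]]'
```

```text
time: 1.77
tool_pos: [546.3, -43.1, 333.3]
tcp_rot: [-3.141, 0.001, 0.315]
contact_force: [1.0, 0.3, 0.0]
grip_width: 0.3
finger_force: 0.0
time: 2.6
tool_pos: [602.5, -97.8, 334.2]
tcp_rot: [3.141, -0.001, 0.323]
contact_force: [0.8, 0.0, -0.1]
grip_width: 0.8
finger_force: 0.0
```

```bash
python3 -m pendant '[[[0,0,-0.8],[0,0,0],-1],[[0,0,-0.8],[0,0,0],-1],[[0,0,-0.7],[0,0,0],-1],[[-0.2,-0.07,-0.15],[0,0,0],-1],[[-0.23,-0.07,-0.15],[0,0,0],-1],[[-0.2,-0.07,-0.17],[0,0,0],-1],[[-0.2,-0.06,-0.17],[0,0,0],-1],[[-0.18,-0.06,-0.19],[0,0,0],-1],[[-0.18,-0.06,-0.19],[0,0,0],-1],[[0,0,0],[0,0,0],-1]]'
python3 -m pendant '[[[-0.16,-0.05,-0.21],[0,0,0],-1],[[-0.16,-0.05,-0.21],[0,0,0],-1],[[-0.14,-0.05,-0.22],[0,0,0],-1],[[-0.14,-0.05,-0.23],[0,0,0],-1],[[-0.12,-0.04,-0.24],[0,0,0],-1],[[-0.12,-0.04,-0.24],[0,0,0],-1],[[-0.1,-0.04,-0.25],[0,0,0],-1],[[-0.1,-0.03,-0.25],[0,0,0],-1],[[0,0,0],[0,0,0],-1],[[0,0,0],[0,0,0],-1]]'
python3 - <<'E'
from h import *
cv2.imwrite("pics/s1.png",np.hstack([cv2.resize(bot.capture("scene")[100:310,200:410],(400,400)),cv2.resize(bot.capture("top")[110:310,250:450],(400,400))]))
E
```

```text
time: 3.43
tool_pos: [565.7, -110.1, 233.1]
tcp_rot: [-3.141, 0.002, 0.322]
contact_force: [1.2, -0.6, 0.6]
grip_width: 0.3
finger_force: 0.0
time: 4.27
tool_pos: [535.3, -120.6, 178.0]
tcp_rot: [-3.141, 0.001, 0.322]
contact_force: [0.0, -0.3, -0.0]
grip_width: 0.3
finger_force: 0.0
```

View pics/s1.png

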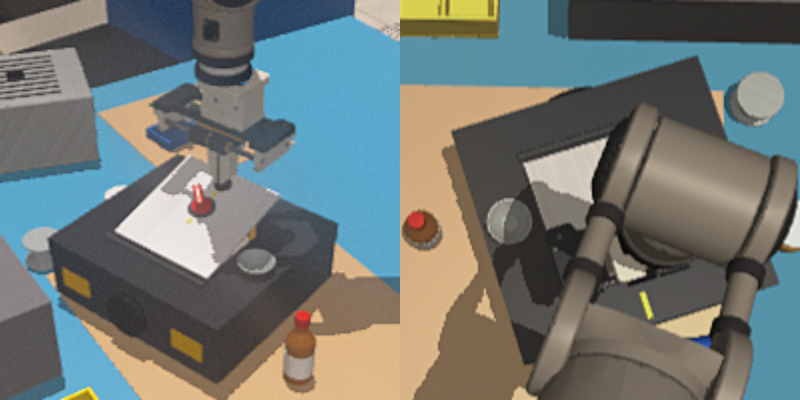

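The tip sits on the press pad and the hatch is down to about 0.3 rad. Continue onto the plunger.

```bash
python3 -m pendant '[[[-0.07,-0.02,-0.26],[0,0,0],-1],[[-0.07,-0.02,-0.26],[0,0,0],-1],[[-0.05,-0.02,-0.26],[0,0,0],-1],[[-0.04,-0.01,-0.26],[0,0,0],-1],[[-0.02,0,-0.13],[0,0,0],-1],[[0,0,-0.06],[0,0,0],-1],[[0,0,0],[0,0,0],-1],[[0,0,0],[0,0,0],-1],[[0,0,0],[0,0,0],-1],[[0,0,0],[0,0,0],-1]]'
```

```text
time: 5.2
tool_pos: [528.2, -122.6, 141.7]
tcp_rot: [-3.141, 0.0, 0.322]
contact_force: [-2.0, 0.2, 2.3]
grip_width: 0.3
finger_force: 1.2
```

```bash
python3 -m pendant '[[[0,0,-0.04],[0,0,0],-1],[[0,0,-0.04],[0,0,0],-1],[[0,0,0],[0,0,0],-1],[[0,0,0],[0,0,0],-1],[[0,0,0],[0,0,0],-1],[[0,0,0],[0,0,0],-1],[[0,0,0],[0,0,0],-1],[[0,0,0],[0,0,0],-1],[[0,0,0],[0,0,0],-1],[[0,0,0],[0,0,0],-1]]'
```

```text
time: 6.03
tool_pos: [528.1, -122.7, 140.3]
tcp_rot: [3.141, -0.0, 0.322]
contact_force: [-4.3, -0.1, 10.5]
grip_width: 0.9
finger_force: 5.1
```

Plunger reaction felt (10.5 N), so step 1 is met. Lift above the wing and look.

```bash
python3 -m pendant '[[[0,0,0.8],[0,0,0],-1],[[0,0,1],[0,0,0],0.6],[[0,0,1],[0,0,0],0.6],[[0.5,0.17,1],[0,0,0],0.6],[[0.5,0.17,0],[0,0,0],0.6],[[0.5,0.17,0],[0,0,0],0.6],[[0,0,0],[0,0,0],0.6],[[0,0,0],[0,0,0],0.6],[[0,0,0],[0,0,0],0.6],[[0,0,0],[0,0,0],0.6]]'
python3 - <<'E'
from h import *
c=cam("wrist"); im=bot.capture("wrist"); cv2.imwrite("pics/w1.png",im)
p=[596,-101,.326]
print(proj(c,H(p,.045,[(-100,0,36),(-100,0,6),(-150,0,8),(-175,82,6),(-175,-82,6),(-5,82,6),(-5,-82,6)])).round().tolist())
E
```

```text
time: 6.87
tool_pos: [572.6, -107.6, 252.9]
tcp_rot: [-3.141, 0.001, 0.322]
contact_force: [-0.1, 0.3, 0.1]
grip_width: 55.5
finger_force: 0.0
[[325.0, 237.0], [325.0, 228.0], [325.0, 293.0], [219.0, 323.0], [430.0, 322.0], [204.0, 91.0], [445.0, 90.0]]
```

View pics/w1.png

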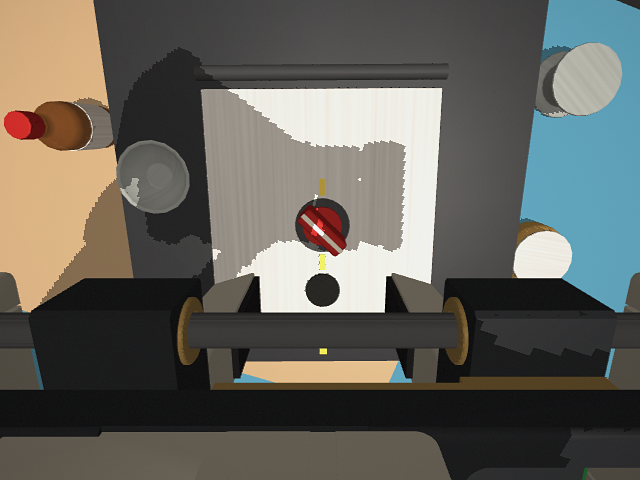

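Wrist view: hatch closed, wing at about (323,230) with the slot running upper-left to lower-right (~45° from the yellow marks), pad at (322,290), offset ~3 px from prediction. Measuring the slot angle.

```bash
python3 - <<'E'
from h import *
im=cv2.imread("pics/w1.png"); c=cam("wrist"); z=110+36+4.5
roi=im[195:265,290:356].astype(int); b,g,r=roi[...,0],roi[...,1],roi[...,2]
hatchlike=(b>110)&(g>110)
red=((r>80)&(g<60)&(b<60)).astype(np.uint8)
# pale pixels enclosed by red: inside red's convex hull
cn=np.vstack(cv2.findContours(red,0,2)[0]); hull=np.zeros_like(red); cv2.fillConvexPoly(hull,cv2.convexHull(cn),1)
hull=cv2.erode(hull,np.ones((3,3)))
m=hull&((g>90)&(b>90)).astype(np.uint8); 
n,l,s,_=cv2.connectedComponentsWithStats(m); k=1+s[1:,4].argmax(); v,u=np.nonzero(l==k); print(len(u),s[k])
pts=np.c_[u+290,v+195].astype(np.float32); vx,vy,x0,y0=cv2.fitLine(pts,cv2.DIST_HUBER,0,.01,.01).ravel()
t=(pts-[x0,y0])@[vx,vy]; e=[unproj(c,(x0+vx*q,y0+vy*q),z) for q in(t.min(),t.max())]
d=e[1]-e[0];print("ends",[a.round(1) for a in e],"len",np.hypot(*d[:2]),"mid",(e[0]+e[1])/2,"ang",np.arctan2(d[1],d[0])%np.pi)
print("pad",unproj(c,(322,290),124.5))
# marks
a1,a2=unproj(c,(322,180),119),unproj(c,(322.5,262),123);d=a1-a2;print("marks yaw",np.arctan2(d[1],d[0]))
print("pred wing",H([596,-101,.326],.045,[(-100,0,36),(-100,0,23),(-150,0,8)]))
print(bot.get_obs()["tcp_rot"])
E
```

```text
241 [ 11  19  40  38 241]
ends [array([587.9, -88.2, 150.5]), array([ 573.1, -118.9,  150.5])] len 34.03611449161882 mid [ 580.50769963 -103.53351382  150.5       ] ang 1.1223151969696552
pad [ 531.71711694 -120.65216503  124.5       ]
marks yaw 0.3284295616182919
pred wing [[ 578.68344042 -106.85406497  150.46203755]
 [ 578.12943884 -107.04135167  137.47519783]
 [ 530.17160959 -123.25405531  124.73962347]]
[-3.14128917e+00  6.65815300e-04  3.21370851e-01]
```

```bash
python3 -m pendant '[[[0.25,0.11,0],[0,0,1],0.1],[[0,0,0],[0,0,1],0.1],[[0,0,0],[0,0,1],0.1],[[0,0,-0.5],[0,0,1],0.1],[[0,0,-0.6],[0,0,1],0.1],[[0,0,-0.6],[0,0,1],0.1],[[0,0,-0.5],[0,0,0.67],0.1],[[0,0,-0.4],[0,0,0],0.1],[[0,0,0],[0,0,0],0.1],[[0,0,0],[0,0,0],0.1]]'
python3 - <<'E'
from h import *
cv2.imwrite("pics/w2.png",bot.capture("wrist"))
E
```

```text
time: 7.75
tool_pos: [580.3, -104.2, 175.1]
tcp_rot: [-3.14, 0.0, 1.121]
contact_force: [-0.6, 0.5, -0.6]
grip_width: 50.6
finger_force: 0.0
```

View pics/w2.png

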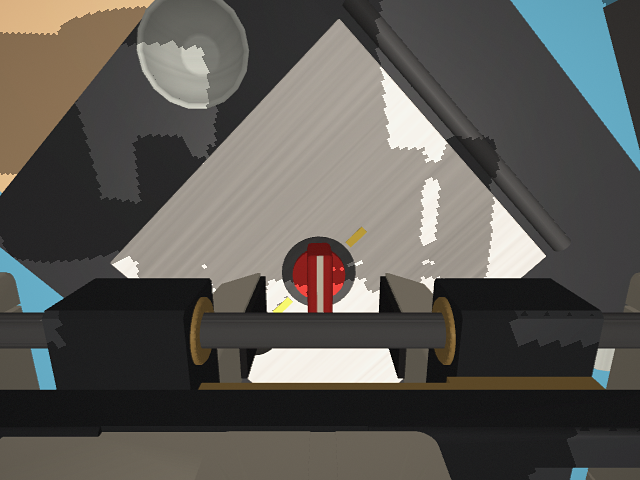

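The wing stands vertical at column 320, centred between the jaws and aligned. Descend 30 mm and grip.

```bash
python3 -m pendant '[[[0,0,-0.5],[0,0,0],0.1],[[0,0,-0.5],[0,0,0],0.1],[[0,0,0],[0,0,0],0.1],[[0,0,0],[0,0,0],-1],[[0,0,0],[0,0,0],-1],[[0,0,0],[0,0,0],-1],[[0,0,0],[0,0,0],-1],[[0,0,0],[0,0,0],-1],[[0,0,0],[0,0,0],-1],[[0,0,0],[0,0,0],-1]]'
```

```text
time: 8.63
tool_pos: [579.0, -103.2, 145.4]
tcp_rot: [-3.137, 0.0, 1.122]
contact_force: [-6.7, 2.7, 4.5]
grip_width: 11.9
finger_force: 30.0
```

```bash
python3 -m pendant '[[[-0.04,0.03,0],[0,0,-0.4],-1],[[0,0,0],[0,0,-0.8],-1],[[0,0,0],[0,0,-0.8],-1],[[0,0,0],[0,0,-0.8],-1],[[0,0,0],[0,0,-0.8],-1],[[0,0,0],[0,0,-0.8],-1],[[0,0,0],[0,0,-0.8],-1],[[0,0,0],[0,0,-0.8],-1],[[0,0,0],[0,0,-0.65],-1],[[0,0,0],[0,0,0],-1]]'
python3 -m pendant '[[[0,0,0],[0,0,0],-1],[[0,0,0],[0,0,0],-1],[[0,0,0],[0,0,0],-1],[[0,0,0],[0,0,0],0.1],[[0,0,0],[0,0,0],0.1],[[0,0,0],[0,0,0],0.1],[[0,0,0],[0,0,0],0.1],[[0,0,0.7],[0,0,0],0.1],[[0,0,0.7],[0,0,0],0.1],[[0,0,0],[0,0,0],0.1]]'
python3 - <<'E'
from h import *
cv2.imwrite("pics/w3.png",bot.capture("wrist"))
E
```

```text
time: 9.47
tool_pos: [580.1, -104.5, 145.5]
tcp_rot: [3.139, -0.0, 0.32]
contact_force: [1.0, -4.9, -1.2]
grip_width: 11.4
finger_force: 30.0
time: 10.3
tool_pos: [581.5, -103.5, 191.4]
tcp_rot: [3.138, -0.006, 0.325]
contact_force: [1.4, -0.4, 0.9]
grip_width: 49.7
finger_force: 0.0
```

View pics/w3.png

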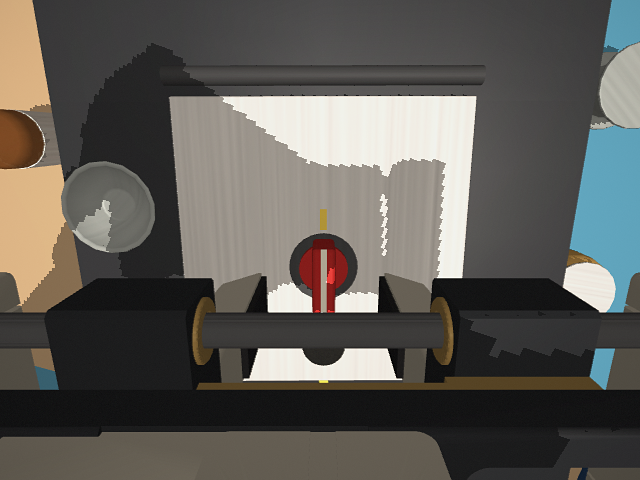

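The slot (column 323) is in line with both yellow marks (column 323). Now close the fingers and go over the pad, then press.

```bash
python3 -m pendant '[[[-0.55,-0.19,0.2],[0,0,0],-1],[[-0.55,-0.19,0],[0,0,0],-1],[[-0.58,-0.19,0],[0,0,0],-1],[[0,0,-0.4],[0,0,0],-1],[[0,0,-0.5],[0,0,0],-1],[[0,0,-0.4],[0,0,0],-1],[[0,0,-0.2],[0,0,0],-1],[[0,0,0],[0,0,0],-1],[[0,0,0],[0,0,0],-1],[[0,0,0],[0,0,0],-1]]'
```

```text
time: 11.18
tool_pos: [529.6, -120.3, 148.8]
tcp_rot: [3.141, -0.001, 0.324]
contact_force: [0.7, -0.6, 0.5]
grip_width: 0.5
finger_force: 0.0
```

```bash
python3 -m pendant '[[[0,0,-0.1],[0,0,0],-1],[[0,0,-0.1],[0,0,0],-1],[[0,0,-0.06],[0,0,0],-1],[[0,0,-0.06],[0,0,0],-1],[[0,0,-0.05],[0,0,0],-1],[[0,0,-0.04],[0,0,0],-1],[[0,0,-0.04],[0,0,0],-1],[[0,0,-0.03],[0,0,0],-1],[[0,0,0],[0,0,0],-1],[[0,0,0],[0,0,0],-1]]'
```

```text
time: 12.02
tool_pos: [529.2, -120.5, 135.0]
tcp_rot: [3.141, -0.0, 0.324]
contact_force: [-4.1, -0.8, 9.2]
grip_width: 0.7
finger_force: 4.3
```

```bash
python3 -m pendant '[[[0,0,-0.03],[0,0,0],-1],[[0,0,0],[0,0,0],-1],[[0,0,0],[0,0,0],-1],[[0,0,0],[0,0,0],-1],[[0,0,0],[0,0,0],-1],[[0,0,0],[0,0,0],-1],[[0,0,0],[0,0,0],-1],[[0,0,0],[0,0,0],-1],[[0,0,0],[0,0,0],-1],[[0,0,0],[0,0,0],-1]]'
```

```text
time: 12.85
tool_pos: [529.2, -120.5, 134.6]
tcp_rot: [3.14, -0.001, 0.324]
contact_force: [-4.2, 0.3, 12.5]
grip_width: 0.3
finger_force: 6.0
```

```bash
python3 -m pendant '[[[0,0,-0.05],[0,0,0],-1],[[0,0,0],[0,0,0],-1],[[0,0,0],[0,0,0],-1],[[0,0,0],[0,0,0],-1],[[0,0,0],[0,0,0],-1],[[0,0,0],[0,0,0],-1],[[0,0,0],[0,0,0],-1],[[0,0,0],[0,0,0],-1],[[0,0,0],[0,0,0],-1],[[0,0,0],[0,0,0],-1]]'
```

```text
time: 13.68
tool_pos: [529.2, -120.5, 134.4]
tcp_rot: [3.14, -0.001, 0.325]
contact_force: [-8.7, 1.0, 21.0]
grip_width: 0.7
finger_force: 10.9
```

The tip stopped against a hard limit at z = 134.4, where the flush height is about 135 and the cross-bar stop would be about 140. It is pressing with 21 N, so I'm handing in.

```bash
python3 -c "
from plant import bot
print(bot.close_job())"
```

```text
the job is handed in; nothing more can be done
None
```

I closed the hatch onto its plunger, lined the fastener up with the yellow marks, and handed the job in at about 14 s while holding the hatch flush with about 21 N; the hand-in returned no verdict.

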